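# Dock the flour canister on the grain mill

## Robot

A 6-joint arm with a two-finger parallel gripper is mounted at the origin on the work surface. World frame = base frame: x ahead of the robot, y to its left, z up, the work surface at z = 0. Lengths are in m, angles in rad, forces in N, time in s.
With the tool pointing down it reaches from about 0.35 to 0.775 m from the base axis. Payload 5.5 kg.
Tool frame: the origin (TCP) lies between the finger pads; the fingertips stand 17 mm ahead of it and the grasp point (between the pads) lies 2 mm behind it (env.finger_overhang is the distance from the TCP to the fingertips, in m); z points along the fingers, y is the direction in which the jaws open and shut (so a half turn about z gives the same grasp; the last joint's range is limited). The gripper opens to 85 mm and grips with 20 to 120 N. Pads are 22 mm wide; open, the fingers measure 114 mm over their backs; the gripper's body (76 mm by 85 mm) begins 54 mm behind the grasp point. The pads swing forward as they close: fully open they stand 13 mm farther back than shut.
Start: joints at [1.096, 0.313, 0.046, 1.304, 0, 1.431], TCP at [0.189, 0.543, 0.248] pointing down, gripper open.
Joint ranges: [-2.76, 2.76], [-0.86, 1.69], [-1.03, 1.26], [-2.2, 2.34], [-1.47, 1.5], [-3.14, 3.14]. Speed limits (rad/s): [2.57, 2.57, 3.14, 3.14, 3.14, 3.14].

## Interface

Orientations are given as a unit quaternion [w, x, y, z].
In Python, from workcell import env gives the robot as it stands. The module is installed in compiled form; this text tells all that it offers.
- The arm moves only by the tool arm_command, never from a script. Its argument "moves" is a list of rows, each a list of 5 numbers: the closure, from 0 (fully open) to 1 (shut), then the shift along the tool's x, y, z in mm, then the turn about the tool's z in rad. In form: [[fingers, dx, dy, dz, turn], ...]. A call has 1 to 12 rows; each row is the pose to reach, as a shift and turn from the pose commanded when the call began, along the tool's axes at that moment; what a row does not reach only later rows make up. A row lasts 1/10 s, in which the tool goes at most 50 mm and 8.59 degrees, less where a joint would pass 70% of its speed; a pose out of reach is approached as far as the arm can. A call with a gripper value outside its range is refused whole. The fingers move at their own pace and stop on an object; "squeeze" is the grip in N (left out, the last holds). Time passes only in rows, so rows that repeat a pose let the fingers close. It gives the time, the measured TCP pose, the force and the opening at its end, in the units of the state.
- env.get_state(): the state, without advancing time (a new reading comes with each control period).
- env.read_camera(name): name is "scene" or "top" or "wrist"; returns (picture, depth): 384x512x3 uint8, blue, green, red; 384x512 float32, m along the optical axis (not along the pixel's ray), 0 where there is no reading.
- env.get_calibration(name): a dict with "fx", "fy", "cx", "cy" (pixels), "pose" (4x4, takes a point from camera to world coordinates). Camera axes: x right, y down, z forward; pixel columns grow to the right and rows downward; lengths in m; the calibration is good to about 2 mm. The wrist camera is an equidistant fisheye: a pixel r from the principal point sees the ray r / f radians off the axis. A picture is of the moment at which its call begins: read the wrist's pose just before it. get_calibration takes no time and is no camera call; for the wrist camera it gives the pose at the moment of the call.
- env.hand_in(): hands the job in, once; it reports no verdict.
The state is a dict: "clock": time; "joint_pos": joint angles; "qvel": joint speeds; "tau": joint torques, N m; "tcp_pos": TCP position; "orientation": TCP orientation; "wrist_force": force on the tool from outside, world axes, zero at the start; "ft_torque": the same for the moment, N m; "finger_gap": finger opening in m.
Only numpy, scipy, OpenCV 4.12 (cv2) and the standard library are available. Lean on these libraries where they do the work, as an engineer would, in place of code of your own. Each camera call takes 0.05 s, during which the arm holds its last target. There are 200 camera calls.

## Task

Slide the flour canister along the counter and push its inlet sleeve onto the grain mill's outlet spigot until the sleeve's rim sits flush against the mill's steel face plate. Keep the canister flat on the counter the whole time, push gently (never more than about 4 kg of force), and leave the jars, tin, mug, bowl and spoon where they are. The spigot is bolted a little left or right of the middle of its slot, so you may have to look or feel for it.

Things in the scene. Friction and masses are not known exactly. Their poses are not given: they have to be found in the camera images.
- canister: Closed white flour canister with a flat grey lid, too wide to grasp: a box 120 (x) x 120 (y) x 100 (z) mm, 0.5 to 1 kg, loose on the counter. Origin: centre of its underside; z up. A steel inlet sleeve (round tube, 68 mm outer, 54 mm inner diameter, 42 mm long) stands level out of the middle of its own +y face, its axis 50 mm above the counter.
- sleeve_mouth (a point): Centre of the open end of the canister's sleeve, 102 mm along +y from the canister's axis and 50 mm up; axes as the canister's.
- mill: Fixed grain mill, 210 x 200 mm, 255 mm high, hopper on top. Origin: centre of its underside. On its -y side is a steel face plate; from it a round steel spigot, 50 mm diameter, stands 38 mm towards mill -y (rim chamfered 2 mm), axis 50 mm above the counter. It is bolted in a level slot, 5 to 11 mm off the plate's middle along mill +x or -x: which one is not measured.
- seat (a point): Middle of the face plate (140 mm wide, 100 mm high) on its front surface, 105 mm from the mill's axis along its -y and 50 mm up, where the sleeve's rim comes to rest. Axes as the mill's: -y points out of the plate; docked, the canister's +y is parallel to the mill's +y.
- tall_jar: Bystander: tall glass jar with black lid, 90 mm across, 170 mm high. Origin: on its axis at its underside.
- squat_jar: Bystander: squat glass jar with black lid, 100 mm across, 120 mm high. Origin: on its axis at its underside.
- dark_jar: Bystander: glass jar of black rice with black lid, 90 mm across, 140 mm high. Origin: on its axis at its underside.
- tin: Bystander: steel tin, 70 mm across, 85 mm high. Origin: on its axis at its underside.
- cup: Bystander: white mug, 76 mm across, 85 mm high. Origin: on its axis at its underside.
- bowl: Bystander: white bowl, 120 mm across, 50 mm high. Origin: on its axis at its underside.
- spoon: Bystander: wooden spoon lying flat, about 200 mm long. Origin: under its middle.

How it is judged:
On the way:
1. the sleeve has gone at least 12 mm over the spigot (y of sleeve_mouth in the frame of seat above -0.026 m and x of sleeve_mouth in the frame of seat between -0.016 and 0.016 m), for 0.05 s.
At the end, for the whole second after the job is handed in: The sleeve is on the spigot with its rim within 3 mm of the mill's face plate and within 16 mm of the plate's middle, parallel to the mill's axis within 0.08 rad; the canister stands level (within 0.04 rad) on the counter, at rest (y of sleeve_mouth in the frame of seat above -0.003 m and x of sleeve_mouth in the frame of seat between -0.016 and 0.016 m and angle between canister's own z axis and vertical below 0.04 rad and height (world z) of canister below 0.005 m and angle between the y axis of canister and the y axis of mill, either way round below 0.08 rad and linear speed of canister below 0.01 m/s); the robot touches nothing.
It fails at once if the canister is lifted more than 20 mm or tipped by more than 0.2 rad (height (world z) of canister above 0.02 m or angle between canister's own z axis and vertical above 0.2 rad).
It fails at once if the fingers push the canister with more than 45 N (contact force between the fingers and canister above 45 N).
It fails at once if a bystander is moved by more than 25 mm (distance of any of tall_jar, squat_jar, dark_jar, tin, cup, bowl, spoon from where it was at the start of the episode above 0.025 m).
It also fails if it takes over 72 s, if anything falls off the work surface, if the arm or the gripper's body presses on something with over 40 N, if the wrist force passes 120 N, or if a joint passes its speed limit or range.

## Working session

There is one attempt and no reset: what is moved stays moved. The work goes in short steps, Python scripts to look and compute and a tool call to move; the robot and the scene stay as the last step left them, time stands still between calls to the robot, and variables do not carry over. Pictures are saved under pics/ and viewed, about 8 in all and at most 12, crops included, and the job is handed in when it is done.

Besides the shell and the picture viewer there is one more tool, called after "Call:" in YAML: its name, and indented under it one key for each argument. arm_command: Moves the arm, as the interface text tells. Its arguments: {"type":"object","properties":{"moves":{"type":"array","items":{"type":"array","items":{"type":"number"}}},"squeeze":{"type":"number"}},"required":["moves"]}

```bash
mkdir -p pics; cat > h.py <<'E'
import numpy as np, cv2
from workcell import env
def snap(n,f):
    c=env.get_calibration(n); im,d=env.read_camera(n); cv2.imwrite(f'pics/{f}.png',im); np.savez(f'pics/{f}.npz',d=d,im=im,**{k:c[k] for k in('fx','fy','cx','cy','pose')}); return im,d,c
def cloud(f):
    z=np.load(f'pics/{f}.npz'); d=z['d']; v,u=np.mgrid[:d.shape[0],:d.shape[1]]
    P=np.stack([(u-z['cx'])/z['fx']*d,(v-z['cy'])/z['fy']*d,d],-1)
    W=P@z['pose'][:3,:3].T+z['pose'][:3,3]; W[d==0]=np.nan
    return W,z['im']
E
python3 - <<'E'
from h import *
a=snap('top','top0');b=snap('scene','scene0')
for x in(a,b): print(x[2])
s=env.get_state();print(s)
E
```

```text
{'fx': 351.5660126209508, 'fy': 351.5660126209508, 'cx': 254.53029244744138, 'cy': 190.3345556601576, 'pose': array([[-0.00346222, -0.98080441,  0.19496339,  0.2955966 ],
       [-0.99997721,  0.00226569, -0.00635986,  0.02287673],
       [ 0.00579605, -0.19498096, -0.9807899 ,  1.22547613],
       [ 0.        ,  0.        ,  0.        ,  1.        ]])}
{'fx': 352.95229805701297, 'fy': 352.95229805701297, 'cx': 255.6129279367854, 'cy': 189.77667624392893, 'pose': array([[ 0.85252434,  0.36125277, -0.37775479,  0.94763964],
       [ 0.52258574, -0.57484135,  0.62965194, -0.68947718],
       [ 0.01031443, -0.73420288, -0.67885179,  0.82909174],
       [ 0.        ,  0.        ,  0.        ,  1.        ]])}
{'clock': 0.1, 'joint_pos': array([1.09640686e+00, 3.13940995e-01, 4.50965317e-02, 1.30361145e+00,
       7.32010315e-07, 1.43121506e+00]), 'qvel': array([-0.00025166, -0.00136968,  0.00223648,  0.00066742,  0.00039894,
        0.00072651]), 'tau': array([ 3.01095271e-03, -4.81722593e+01,  2.99245888e+01,  1.26922419e-02,
       -1.59567699e-04,  4.29189399e-06]), 'tcp_pos': array([0.1887384 , 0.54268618, 0.24749071]), 'orientation': array([-2.51101158e-04,  1.66623246e-01,  9.86020286e-01, -7.90889182e-04]), 'wrist_force': array([-0.60162594,  0.91968993, -0.84389474]), 'ft_torque': array([0.00273867, 0.0266665 , 0.04880695]), 'finger_gap': 0.0850940516006595}
```

View pics/top0.png

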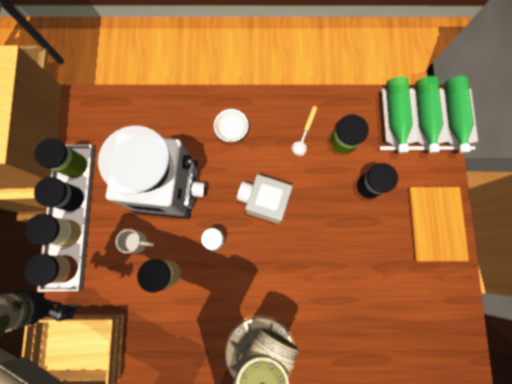

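View pics/scene0.png

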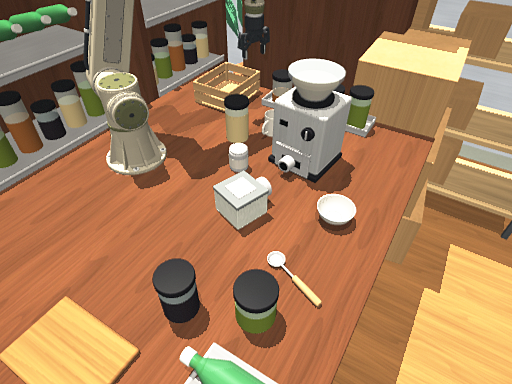

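The top view shows the canister at (268,197) with its sleeve at (245,190), facing the spigot at (200,189) on the mill at about (165,180). The tin is at (212,239), the mug at (130,240) and the bowl at (231,125). Next I'll measure both poses.

```bash
python3 - <<'E'
from h import *
def rect(p,n):
    r=cv2.minAreaRect((p*1000).astype(np.float32)); print(n,len(p),np.round(r[0],1),np.round(r[1],1),round(r[2],2))
for f in('top0','scene0'):
    W,im=cloud(f); X,Y,Z=W[...,0],W[...,1],W[...,2]
    print(f,'table z',np.nanmedian(Z[(abs(X-.5)<.3)&(abs(Y)<.3)&(abs(Z)<.03)]))
    w=W[190,268] if f=='top0' else W[188,240]; print('lid px',w)
    if f=='top0': c=W[197,268]
    near=(np.hypot(X-c[0],Y-c[1])<.13)
    for lo,hi in((.085,.115),):
        m=near&(Z>lo)&(Z<hi); rect(W[m][:,:2],'lid'); print(' z',np.nanmedian(Z[m]))
    m=near&(Z>.03); 
    # mill
    m=(X>.3)&(X<.75)&(Y>.1)&(Y<.5)
    for lo,hi in((.12,.15),(.15,.18),(.06,.1)):
        q=W[m&(Z>lo)&(Z<hi)&(X>.42)][:,:2]; 
        if len(q)>5: rect(q,f'mill {lo}')
E
python3 - <<'E'
import cv2,numpy as np
a=cv2.imread('pics/top0.png')[110:260,90:310]; cv2.imwrite('pics/t0c.png',cv2.resize(a,None,fx=3.5,fy=3.5,interpolation=cv2.INTER_CUBIC))
E
```

```text
top0 table z 0.00035797835575102077
lid px [ 0.51941238 -0.02819944  0.10461155]
lid 1442 [502.  -14.8] [156.1 125. ] 71.62
 z 0.10068766364083048
mill 0.12 155 [503.3 287.6] [125.2 260.9] 41.81
mill 0.15 159 [502.7 287.5] [127.2 260.9] 41.86
mill 0.06 375 [502.5 287.8] [125.7 260. ] 41.5
scene0 table z 0.0012505898038524532
lid px [ 0.49887613 -0.03407495  0.10251344]
lid 1257 [503.4 -12.4] [163.6 126.6] 71.58
 z 0.10123953229823857
mill 0.12 511 [591.9 278.1] [260.6 131.8] 35.01
mill 0.15 487 [591.3 278. ] [262.5 131.1] 35.07
mill 0.06 723 [591.9 276.7] [262.1 133.9] 35.02
```

View pics/t0c.png

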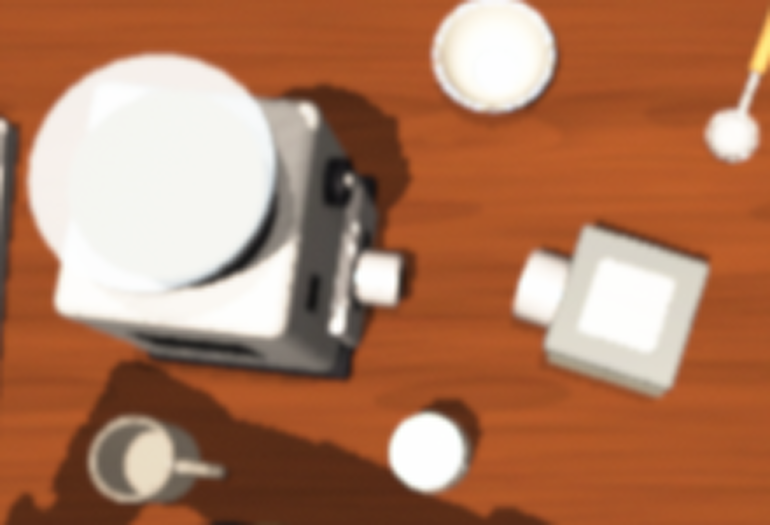

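```bash
python3 - <<'E'
from h import *
for f in('top0','scene0'):
    W,im=cloud(f); X,Y,Z=W[...,0],W[...,1],W[...,2]
    # lid
    m=(np.hypot(X-.507,Y+.025)<.11)&(Z>.094)&(Z<.107)
    p=(W[m][:,:2]*1000).astype(np.float32); r=cv2.minAreaRect(p); print(f,'lid',r,len(p))
    # sleeve: top ridge
    m=(Z>.035)&(Z<.09)&(Y>.02)&(Y<.09)&(abs(X-.52)<.06); q=W[m]
    if len(q): 
        k=q[q[:,2]>.076]; print(' sleeve ridge n',len(k),k.mean(0), 'ymax',k[:,1].max()); 
        (vx,vy,x0,y0)=cv2.fitLine(k[:,:2].astype(np.float32),cv2.DIST_HUBER,0,.001,.001).ravel(); print('  dir',np.degrees(np.arctan2(vy,vx)))
    # plate line by ransac
    m=(Z>.01)&(Z<.098)&(Y>.1)&(Y<.28)&(X>.38)&(X<.66); q=W[m]; rng=np.random.default_rng(0); best=None
    for _ in range(600):
        a,b=q[rng.choice(len(q),2,False),:2]; n=np.array([b[1]-a[1],a[0]-b[0]]); l=np.hypot(*n)
        if l<.04: continue
        n/=l; i=abs((q[:,:2]-a)@n)<.003
        if best is None or i.sum()>best.sum(): best=i
    k=q[best]; vx,vy,x0,y0=cv2.fitLine(k[:,:2].astype(np.float32),cv2.DIST_HUBER,0,.001,.001).ravel(); t=(k[:,:2]-[x0,y0])@[vx,vy]
    print(' plate n',len(k),len(q),'dir',np.degrees(np.arctan2(vy,vx)),'pt',x0,y0,'ends',np.array([x0,y0])+t.min()*np.array([vx,vy]),np.array([x0,y0])+t.max()*np.array([vx,vy]))
    m=(Z>.04)&(Z<.082)&(Y>.12)&(Y<.2)&(abs(X-.52)<.07); q=W[m]
    k=q[q[:,2]>.068]; print(' spigot n',len(q),'ridge',len(k),k.mean(0) if len(k) else '', 'ymin',q[:,1].min(), 'x pct',np.percentile(q[:,0],[2,50,98]))
    # tops of mill body
    m=(Y>.13)&(Y<.45)&(X>.38)&(X<.68)&(Z>.1)
    h,e=np.histogram(Z[m],bins=np.arange(.1,.3,.01)); print(dict(zip(np.round(e,2),h)))
    # bystanders
    for n,(x,y) in dict(bowl=(.7,.1),tin=(.37,.14)).items():
        m=(np.hypot(X-x,Y-y)<.1)&(Z>.02); print(n,np.nanmean(W[m],0),W[m].min(0),W[m].max(0))
E
```

```text
top0 lid ((496.9260559082031, -30.086097717285156), (123.84832000732422, 125.04826354980469), 71.59184265136719) 1420
 sleeve ridge n 148 [0.52156804 0.04846362 0.08120496] ymax 0.07045438289193183
  dir 18.56759
 plate n 174 609 dir -6.2706075 pt 0.5439719 0.22530936 ends [0.47191327 0.23322729] [0.60932381 0.21812837]
 spigot n 66 ridge 37 [0.53160676 0.19340831 0.07250392] ymin 0.18636020248344987 x pct [0.50893086 0.53011589 0.55246332]
{np.float64(0.1): np.int64(193), np.float64(0.11): np.int64(49), np.float64(0.12): np.int64(55), np.float64(0.13): np.int64(52), np.float64(0.14): np.int64(48), np.float64(0.15): np.int64(53), np.float64(0.16): np.int64(53), np.float64(0.17): np.int64(53), np.float64(0.18): np.int64(91), np.float64(0.19): np.int64(114), np.float64(0.2): np.int64(143), np.float64(0.21): np.int64(75), np.float64(0.22): np.int64(80), np.float64(0.23): np.int64(82), np.float64(0.24): np.int64(234), np.float64(0.25): np.int64(1229), np.float64(0.26): np.int64(60), np.float64(0.27): np.int64(5), np.float64(0.28): np.int64(0)}
bowl [0.75375015 0.10374467 0.03620026] [0.7
[... 764 characters left out ...]
(0.14): np.int64(168), np.float64(0.15): np.int64(163), np.float64(0.16): np.int64(150), np.float64(0.17): np.int64(174), np.float64(0.18): np.int64(184), np.float64(0.19): np.int64(203), np.float64(0.2): np.int64(228), np.float64(0.21): np.int64(196), np.float64(0.22): np.int64(200), np.float64(0.23): np.int64(200), np.float64(0.24): np.int64(250), np.float64(0.25): np.int64(779), np.float64(0.26): np.int64(335), np.float64(0.27): np.int64(53), np.float64(0.28): np.int64(54)}
bowl [0.74566186 0.11620887 0.03726999] [0.70648555 0.03673822 0.0200075 ] [0.79629893 0.15996503 0.05452834]
tin [0.37451962 0.14009095 0.0654841 ] [0.33346153 0.11845057 0.02002466] [0.4022596  0.18613096 0.09130191]
```

Call:
arm_command:
  moves:
    - [0,0,0,-50,0]
    - [0,-40,-45,-60,0.13]
    - [0,-75,-84,-60,0.24]
    - [0,-110,-123,-60,0.35]
    - [0,-145,-163,-60,0.46]
    - [0,-180,-202,-60,0.58]
    - [0,-212,-238,-60,0.69]
    - [0,-245,-276,-60,0.8]
    - [0,-280,-315,-60,0.91]
    - [0,-315,-354,-60,1.02]
    - [0,-345,-389,-60,1.12]
    - [0,-375,-423,-60,1.22]

```text
clock: 1.3
tcp_pos: [0.3982, 0.0332, 0.3082]
orientation: [-0.0, 0.703, 0.711, 0.0]
wrist_force: [1.6, 0.6, -0.2]
finger_gap: 0.0855
```

```bash
cat >> h.py <<'E'
from scipy.spatial.transform import Rotation as R
def st():
    s=env.get_state(); q=s['orientation']; M=R.from_quat([q[1],q[2],q[3],q[0]]).as_matrix()
    print('t',round(s['clock'],2),'tcp',np.round(s['tcp_pos']*1000,1),'x-ang',round(np.degrees(np.arctan2(M[1,0],M[0,0])),2),'tilt',np.round(M[:,2],3),'F',np.round(s['wrist_force'],1),'T',np.round(s['ft_torque'],2),'j',np.round(s['joint_pos'],2)); return s,M
def goal(x,y,z,ang):
    s,M=st(); d=np.array([x,y,z])-s['tcp_pos']; a=np.arctan2(M[1,0],M[0,0])
    print('shift mm',np.round(M.T@d*1000,1),'turn',round((a-np.radians(ang)+np.pi)%(2*np.pi)-np.pi,4))
E
python3 -c "
from h import *
goal(.465,-.126,.2,71.6)"
```

```text
t 1.3 tcp [398.2  33.2 308.2] x-ang 90.67 tilt [ 0.  0. -1.] F [ 1.6  0.6 -0.2] T [ 0.03 -0.06 -0.02] j [-0.12 -0.04 -0.22  1.39  0.    1.44]
shift mm [-160.    64.9  108.2] turn 0.3328
```

Call:
arm_command:
  moves:
    - [0,-40,16,0,0.1]
    - [0,-80,32,0,0.2]
    - [0,-120,49,0,0.3]
    - [0,-160,65,0,0.333]
    - [0,-160,65,0,0.333]
    - [0,-160,65,45,0.333]
    - [0,-160,65,90,0.333]
    - [0,-160,65,135,0.333]
    - [0,-160,65,180,0.333]
    - [0,-160,65,220,0.333]
    - [0,-160,65,248,0.333]
    - [0,-160,65,248,0.333]

```text
clock: 2.5
tcp_pos: [0.4619, -0.1215, 0.0566]
orientation: [-0.004, 0.81, 0.587, -0.002]
wrist_force: [-0.9, 0.3, 0.3]
finger_gap: 0.0856
```

```bash
python3 -c "
from h import *
goal(.465,-.126,.06,71.6);snap('scene','scene1')
print(env.finger_overhang)"
```

```text
t 2.5 tcp [ 461.9 -121.5   56.6] x-ang 71.88 tilt [-0.008  0.004 -1.   ] F [-0.9  0.3  0.3] T [ 0.04 -0.02 -0.04] j [-0.43  0.29 -0.5   0.79  0.    1.46]
shift mm [-3.3  4.3 -3.5] turn 0.0049
0.017
```

View pics/scene1.png

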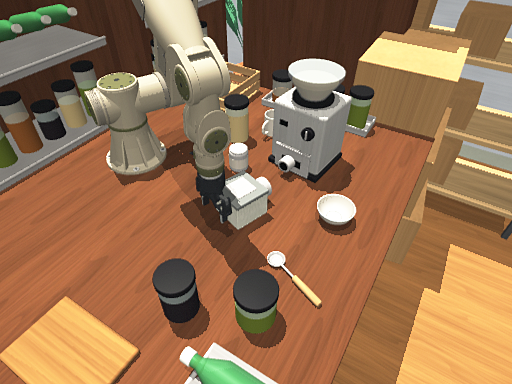

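The gripper, at pixel (222,205), stands just behind the canister at (245,200), clear of everything. I'll feel for contact slowly.

Call:
arm_command:
  moves:
    - [0,3,4,-4,0.005]
    - [0,6,4,-4,0.005]
    - [0,9,4,-4,0.005]
    - [0,12,4,-4,0.005]
    - [0,14,4,-4,0.005]
    - [0,16,4,-4,0.005]
    - [0,16,4,-4,0.005]

```text
clock: 3.25
tcp_pos: [0.4744, -0.1095, 0.0643]
orientation: [-0.0, 0.811, 0.585, 0.0]
wrist_force: [0.3, 0.0, -0.2]
finger_gap: 0.0853
```

```bash
python3 -c "
from h import *
goal(.465,-.126,.06,71.6)"
```

```text
t 3.25 tcp [ 474.4 -109.5   64.3] x-ang 71.57 tilt [-0.  0. -1.] F [ 0.3  0.  -0.2] T [-0.01  0.01  0.  ] j [-0.39  0.29 -0.48  0.81  0.    1.5 ]
shift mm [-18.6  -3.7   4.3] turn -0.0005
```

Call:
arm_command:
  moves:
    - [0,2,-4,4,0]
    - [0,4,-4,4,0]
    - [0,6,-4,4,0]
    - [0,8,-4,4,0]
    - [0,9,-4,4,0]
    - [0,10,-4,4,0]
    - [0,11,-4,4,0]
    - [0,12,-4,4,0]

```text
clock: 4.05
tcp_pos: [0.4745, -0.0975, 0.0603]
orientation: [0.0, 0.811, 0.584, -0.0]
wrist_force: [-1.7, -4.2, 1.2]
finger_gap: 0.0854
```

```bash
python3 -c "
from h import *
st()"
```

```text
t 4.05 tcp [474.5 -97.5  60.3] x-ang 71.52 tilt [-0.    -0.001 -1.   ] F [-1.7 -4.2  1.2] T [-0.54  0.14 -0.01] j [-0.37  0.29 -0.49  0.8  -0.    1.53]
```

```bash
python3 -c "
from h import *
s,M=st(); p0=s['tcp_pos'][:2]; a0=np.radians(71.5); a1=np.radians(83.4)
u=lambda a:np.array([np.cos(a),np.sin(a)])
c=p0+.071*u(a0); end=np.array([.5156,.048]); print(c)
n=24;L=.0805
for i in range(1,n+1):
    a=a0+(a1-a0)*i/n; c=c+L/n*u(a-(a1-a0)/2/n); t=c-.071*u(a); d=(M[:2,:2].T@(t-p0))*1000
    print(np.round(d,1),round(a0-a,3),np.round(c,4))
"
```

```text
t 4.05 tcp [474.5 -97.5  60.3] x-ang 71.52 tilt [-0.    -0.001 -1.   ] F [-1.7 -4.2  1.2] T [-0.54  0.14 -0.01] j [-0.37  0.29 -0.49  0.8  -0.    1.53]
[ 0.49700181 -0.03015588]
[3.4 0.6] -0.009 [ 0.4981 -0.027 ]
[6.7 1.2] -0.017 [ 0.4991 -0.0238]
[10.1  1.7] -0.026 [ 0.5001 -0.0206]
[13.5  2.2] -0.035 [ 0.501  -0.0174]
[16.8  2.7] -0.043 [ 0.502  -0.0141]
[20.2  3.2] -0.052 [ 0.5029 -0.0109]
[23.6  3.6] -0.061 [ 0.5038 -0.0077]
[27.  4.] -0.069 [ 0.5046 -0.0044]
[30.4  4.4] -0.078 [ 0.5055 -0.0012]
[33.8  4.7] -0.087 [0.5063 0.0021]
[37.2  5. ] -0.095 [0.507  0.0053]
[40.6  5.3] -0.104 [0.5078 0.0086]
[44.   5.5] -0.113 [0.5085 0.0119]
[47.4  5.8] -0.121 [0.5092 0.0152]
[50.8  6. ] -0.13 [0.5098 0.0185]
[54.2  6.1] -0.138 [0.5105 0.0218]
[57.6  6.2] -0.147 [0.5111 0.0251]
[61.   6.3] -0.156 [0.5116 0.0284]
[64.4  6.4] -0.164 [0.5122 0.0317]
[67.8  6.5] -0.173 [0.5127 0.035 ]
[71.2  6.5] -0.182 [0.5132 0.0383]
[74.6  6.5] -0.19 [0.5136 0.0416]
[78.   6.4] -0.199 [0.5141 0.0449]
[81.4  6.3] -0.208 [0.5145 0.0483]
```

Call:
arm_command:
  moves:
    - [0,3.4,0.6,0,-0.009]
    - [0,6.7,1.2,0,-0.017]
    - [0,10.1,1.7,0,-0.026]
    - [0,13.5,2.2,0,-0.035]
    - [0,16.8,2.7,0,-0.043]
    - [0,20.2,3.2,0,-0.052]
    - [0,23.6,3.6,0,-0.061]
    - [0,27,4,0,-0.069]
    - [0,30.4,4.4,0,-0.078]
    - [0,33.8,4.7,0,-0.087]
    - [0,37.2,5,0,-0.095]
    - [0,40.6,5.3,0,-0.104]

```text
clock: 5.25
tcp_pos: [0.4925, -0.06, 0.0603]
orientation: [-0.0, 0.78, 0.626, 0.0]
wrist_force: [-0.8, -3.1, 0.7]
finger_gap: 0.0852
```

```bash
cat >> h.py <<'E'
def canis(n='top'):
    f='auto%.2f'%env.get_state()['clock']; snap(n,f); W,im=cloud(f); X,Y,Z=W[...,0],W[...,1],W[...,2]
    s=env.get_state(); M=R.from_quat(np.roll(s['orientation'],-1)).as_matrix(); g=s['tcp_pos'][:2]+.071*M[:2,0]
    m=(np.hypot(X-g[0],Y-g[1])<.1)&(Z>.094)&(Z<.107)
    r=cv2.minAreaRect((W[m][:,:2]*1000).astype(np.float32)); print(n,'lid',np.round(r[0],1),np.round(r[1],1),round(r[2],2),m.sum(),'expected',np.round(g*1000,1))
    # lid edges by Huber line fits, front (+y) edge
    a=np.radians(r[2]); u=np.array([np.cos(a),np.sin(a)]); v=np.array([-u[1],u[0]])
    q=W[(Z>.076)&(Z<.088)&(np.hypot(X-g[0],Y-g[1])<.12)][:,:2]; 
    k=(q-g)@M[:2,0]; q=q[(k>.063)]; e=(q-g)@M[:2,1]; q=q[abs(e)<.04]; e=(q-g)@M[:2,1]
    print('  sleeve ridge',q.mean(0) if len(q) else None,'lateral from tool axis mm',1000*np.median(e) if len(q) else None,len(q))
E
python3 - <<'E'
from h import *
import h
s,M=st(); a=np.radians(83.4); print(np.array([.5145,.0483])-.071*np.array([np.cos(a),np.sin(a)]))
goal(.5064,-.0222,.06,83.4); canis('top'); canis('scene')
E
```

```text
t 5.25 tcp [492.5 -60.   60.3] x-ang 77.55 tilt [ 0.  0. -1.] F [-0.8 -3.1  0.7] T [-0.65  0.03 -0.03] j [-0.28  0.31 -0.46  0.81  0.    1.5 ]
[ 0.50633946 -0.02222947]
t 5.25 tcp [492.5 -60.   60.3] x-ang 77.55 tilt [ 0.  0. -1.] F [-0.8 -3.1  0.7] T [-0.65  0.03 -0.03] j [-0.28  0.31 -0.46  0.81  0.    1.5 ]
shift mm [39.9  5.4  0.3] turn -0.1021
top lid [512.8  33.5] [ 79.2 123.6] 77.21 755 expected [507.9   9.8]
  sleeve ridge [0.52447817 0.09304992] lateral from tool axis mm -1.8008536217308206 144
scene lid [510.7  -0.7] [150.5 132.6] 78.35 670 expected [507.9   9.7]
  sleeve ridge [0.53132279 0.09885844] lateral from tool axis mm 5.639351846761119 64
```

Call:
arm_command:
  moves:
    - [0,3.4,0.6,0,-0.009]
    - [0,6.7,1.2,0,-0.017]
    - [0,10.1,1.7,0,-0.026]
    - [0,13.5,2.2,0,-0.035]
    - [0,16.8,2.7,0,-0.043]
    - [0,20.2,3.2,0,-0.052]
    - [0,23.6,3.6,0,-0.061]
    - [0,27,4,0,-0.069]
    - [0,30.4,4.4,0,-0.078]
    - [0,33.8,4.7,0,-0.087]
    - [0,37.2,5,0,-0.095]
    - [0,40.6,5.3,0,-0.104]

```text
clock: 6.55
tcp_pos: [0.5064, -0.0215, 0.0603]
orientation: [-0.0, 0.746, 0.666, 0.0]
wrist_force: [0.2, -2.7, 0.3]
finger_gap: 0.0852
```

```bash
python3 - <<'E'
from h import *
st(); canis('top')
a=snap('top','top2')[0][130:240,150:290]; cv2.imwrite('pics/t2c.png',cv2.resize(a,None,fx=5.5,fy=5.4,interpolation=cv2.INTER_CUBIC))
E
```

```text
t 6.55 tcp [506.4 -21.5  60.3] x-ang 83.51 tilt [ 0.  0. -1.] F [ 0.2 -2.7  0.3] T [-0.55 -0.03 -0.06] j [-0.2   0.32 -0.43  0.81  0.    1.48]
top lid [517.7  81.8] [ 64.9 124.4] 82.07 556 expected [514.5  49.5]
  sleeve ridge [0.52315742 0.13390885] lateral from tool axis mm -1.2107663039765404 146
```

View pics/t2c.png

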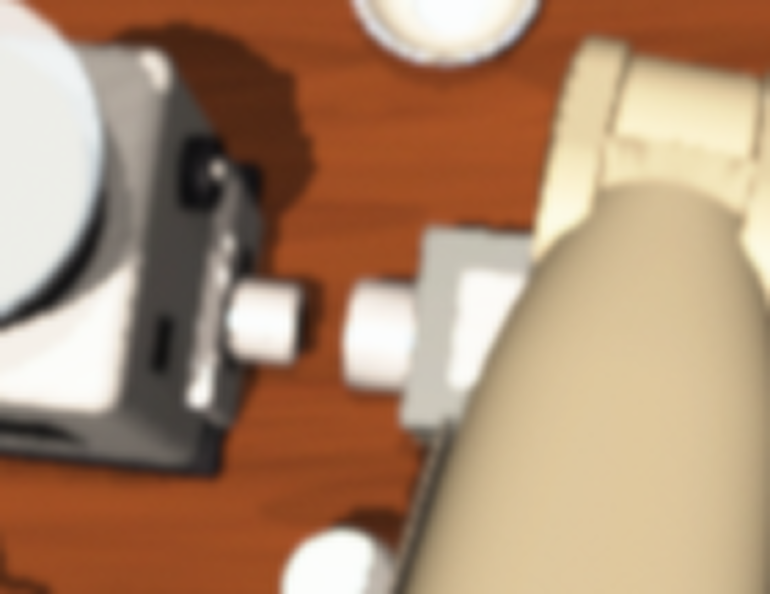

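```bash
cat >> h.py <<'E'
from scipy.optimize import least_squares
def fitcyl(W,S,ang,r,lo,hi):  # axis passing near S (xy), along ang; returns lateral shift (+ = right of axis dir)
    u=np.array([np.cos(ang),np.sin(ang)]); v=np.array([u[1],-u[0]])
    d=W[...,:2]-S; t=d@u; e=d@v; z=W[...,2]
    m=(t>lo)&(t<hi)&(abs(e)<r+.008)&(z>.035)&(z<.05+r+.008); e=e[m];z=z[m]
    f=lambda p:np.hypot(e-p[0],z-.05-p[1])-r
    o=least_squares(f,[0,0],loss='soft_l1',f_scale=.001); return o.x*1000,len(e),np.std(o.fun)*1000
def compare(files):
    s,M=st(); a=np.radians(83.5); S=np.array([.532,.1928]); u=np.array([np.cos(a),np.sin(a)])
    mouth=s['tcp_pos'][:2]+.173*M[:2,0]; tm=(mouth-S)@u; print('mouth gap to spigot centre mm',tm*1000)
    for f in files:
        W,_=cloud(f); print(f,'spigot',fitcyl(W,S,a,.025,-.013,.010),'sleeve',fitcyl(W,S,a,.034,tm-.038,tm-.004))
E
python3 - <<'E'
from h import *
snap('scene','sc2'); snap('scene','sc2b'); snap('top','top2b')
compare(['top0','scene0','top2','top2b','sc2','sc2b'])
E
```

```text
t 6.8 tcp [506.  -21.1  60.1] x-ang 83.5 tilt [-0.     0.001 -1.   ] F [-0.4  0.1  0.2] T [ 0.02 -0.05  0.01] j [-0.2   0.32 -0.43  0.81  0.    1.48]
mouth gap to spigot centre mm -42.48347346239593
top0 spigot (array([-0.62930669, -0.03828568]), 82, np.float64(5.436990699837475)) sleeve (array([0., 0.]), 0, np.float64(nan))
scene0 spigot (array([-1.0121405 , -0.02239388]), 135, np.float64(6.845330871266861)) sleeve (array([0., 0.]), 0, np.float64(nan))
top2 spigot (array([-0.13259934, -0.6637482 ]), 77, np.float64(6.15526637246001)) sleeve (array([-0.99692274,  0.14679262]), 187, np.float64(1.880860085909138))
top2b spigot (array([0.55465372, 0.04039021]), 80, np.float64(5.340010144304566)) sleeve (array([-0.85887904,  0.02261401]), 186, np.float64(1.864120122517009))
sc2 spigot (array([-2.45331208, -0.89419497]), 118, np.float64(7.116546635429831)) sleeve (array([-1.32596863,  1.00991129]), 44, np.float64(1.4354414884445503))
sc2b spigot (array([-2.54203124, -1.97828074]), 118, np.float64(7.5188583971942595)) sleeve (array([-0.80528259,  1.28736407]), 43, np.float64(1.211938279188013))
  ret = _var(a, axis=axis, dtype=dtype, out=out, ddof=ddof,
  arrmean = um.true_divide(arrmean, div, out=arrmean,
  ret = ret.dtype.type(ret / rcount)
```

Call:
arm_command:
  moves:
    - [0,3,0,0,0]
    - [0,6,0,0,0]
    - [0,9,0,0,0]
    - [0,12,0,0,0]
    - [0,14,0,0,0]
    - [0,16,0,0,0]
    - [0,18,0,0,0]
    - [0,20,0,0,0]

```text
clock: 7.6
tcp_pos: [0.5086, -0.0018, 0.0603]
orientation: [-0.0, 0.746, 0.666, 0.0]
wrist_force: [-0.4, -3.9, -1.3]
finger_gap: 0.0851
```

```bash
python3 - <<'E'
from h import *
snap('top','top3'); snap('scene','sc3'); compare(['top3','sc3'])
a=cv2.imread('pics/sc3.png')[120:230,210:350]; cv2.imwrite('pics/s3c.png',cv2.resize(a,None,fx=5.4,fy=5.4,interpolation=cv2.INTER_CUBIC))
E
```

```text
t 7.7 tcp [508.6  -1.5  60.3] x-ang 83.49 tilt [ 0.     0.001 -1.   ] F [-0.  -2.2 -0.8] T [-0.28  0.1  -0.02] j [-0.16  0.33 -0.43  0.82  0.    1.52]
mouth gap to spigot centre mm -22.68784014897456
top3 spigot (array([-0.53510698, -1.05257844]), 80, np.float64(5.75565297137336)) sleeve (array([-0.48202046,  0.38115508]), 188, np.float64(1.85962467307079))
sc3 spigot (array([-1.9989081 ,  0.33245226]), 63, np.float64(2.653380370388931)) sleeve (array([-0.16225275,  0.90653867]), 37, np.float64(1.6991660488252867))
```

View pics/s3c.png

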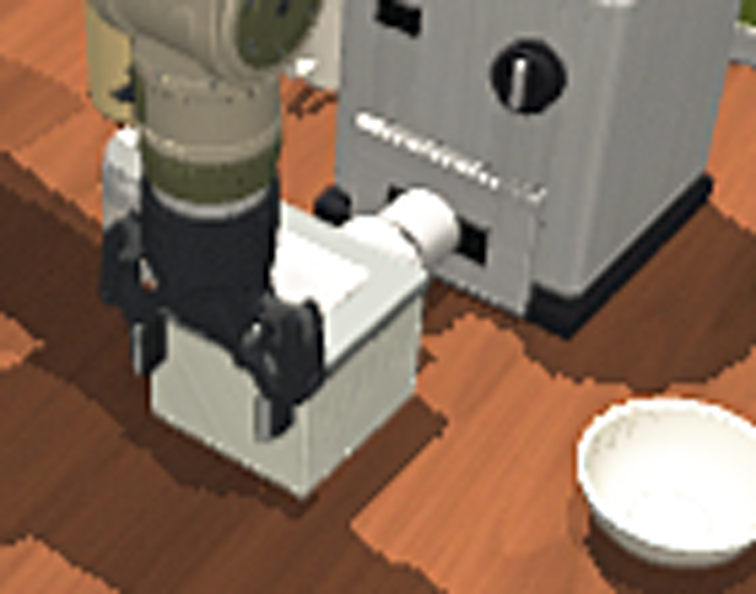

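The crop shows the sleeve mouth at about (385,235), right at the spigot (420,225). Both fingers press the rear face. I'll go on in small steps and watch the force.

Call:
arm_command:
  moves:
    - [0,1.5,0,0,0]
    - [0,3,0,0,0]
    - [0,4.5,0,0,0]
    - [0,6,0,0,0]
    - [0,7,0,0,0]

```text
clock: 8.2
tcp_pos: [0.5095, 0.0051, 0.0603]
orientation: [0.0, 0.746, 0.666, 0.0]
wrist_force: [-0.3, -3.8, -1.5]
finger_gap: 0.0858
```

```bash
python3 -c "
from h import *
st()"
```

```text
t 8.2 tcp [509.5   5.1  60.3] x-ang 83.47 tilt [ 0.  0. -1.] F [-0.3 -3.8 -1.5] T [-0.51  0.11  0.  ] j [-0.15  0.33 -0.43  0.82  0.    1.54]
```

Call:
arm_command:
  moves:
    - [0,1,0,0,0]
    - [0,2,0,0,0]
    - [0,3,0,0,0]
    - [0,4,0,0,0]
    - [0,5,0,0,0]

```text
clock: 8.7
tcp_pos: [0.5099, 0.0101, 0.0603]
orientation: [-0.0, 0.746, 0.666, 0.0]
wrist_force: [-0.9, -3.4, -0.5]
finger_gap: 0.0853
```

```bash
python3 - <<'E'
from h import *
snap('top','top4'); snap('scene','sc4'); compare(['top4','sc4'])
E
```

```text
t 8.8 tcp [510.   10.2  60.3] x-ang 83.48 tilt [ 0.  0. -1.] F [-0.3 -3.  -0.7] T [-0.43  0.02 -0.02] j [-0.14  0.33 -0.43  0.82  0.    1.55]
mouth gap to spigot centre mm -10.912208628645384
top4 spigot (array([-0.04392569, -0.36103006]), 87, np.float64(5.126914812143242)) sleeve (array([-0.71087325,  0.04286752]), 184, np.float64(1.9105653609388704))
sc4 spigot (array([-0.15841738,  1.97851598]), 35, np.float64(3.7183064721856294)) sleeve (array([-1.19046686,  1.27228171]), 40, np.float64(1.6082082769688468))
```

Call:
arm_command:
  moves:
    - [0,1.5,0,0,0]
    - [0,3,0,0,0]
    - [0,4.5,0,0,0]
    - [0,6,0,0,0]
    - [0,7.5,0,0,0]
    - [0,9,0,0,0]
    - [0,10,0,0,0]

```text
clock: 9.5
tcp_pos: [0.5111, 0.0201, 0.0603]
orientation: [-0.0, 0.746, 0.666, 0.0]
wrist_force: [-0.0, -3.2, -0.4]
finger_gap: 0.0856
```

```bash
python3 -c "
from h import *
st()"
```

```text
t 9.5 tcp [511.1  20.1  60.3] x-ang 83.48 tilt [ 0.  0. -1.] F [-0.  -3.2 -0.4] T [-0.55  0.05 -0.01] j [-0.12  0.33 -0.42  0.82  0.    1.57]
```

Call:
arm_command:
  moves:
    - [0,1.5,0,0,0]
    - [0,3,0,0,0]
    - [0,4.5,0,0,0]
    - [0,6,0,0,0]
    - [0,7.5,0,0,0]
    - [0,9,0,0,0]
    - [0,10,0,0,0]
    - [0,11,0,0,0]
    - [0,12,0,0,0]
    - [0,13,0,0,0]

```text
clock: 10.5
tcp_pos: [0.5125, 0.0329, 0.0603]
orientation: [-0.0, 0.746, 0.666, 0.0]
wrist_force: [-0.6, -4.5, -0.4]
finger_gap: 0.0855
```

```bash
python3 -c "
from h import *
st()"
```

```text
t 10.5 tcp [512.5  32.9  60.3] x-ang 83.47 tilt [-0.  0. -1.] F [-0.6 -4.5 -0.4] T [-0.55  0.09  0.01] j [-0.09  0.33 -0.42  0.82  0.    1.59]
```

Call:
arm_command:
  moves:
    - [0,1.5,0,0,0]
    - [0,3,0,0,0]
    - [0,4.5,0,0,0]
    - [0,6,0,0,0]
    - [0,7.5,0,0,0]
    - [0,9,0,0,0]
    - [0,10,0,0,0]
    - [0,11,0,0,0]
    - [0,12,0,0,0]
    - [0,13,0,0,0]
    - [0,14,0,0,0]
    - [0,15,0,0,0]

```text
clock: 11.7
tcp_pos: [0.5143, 0.0479, 0.0603]
orientation: [-0.0, 0.746, 0.666, 0.0]
wrist_force: [-0.1, -3.8, -0.4]
finger_gap: 0.0855
```

```bash
python3 - <<'E'
from h import *
st(); snap('top','top5')
a=cv2.imread('pics/top5.png')[130:240,150:290]; cv2.imwrite('pics/t5c.png',cv2.resize(a,None,fx=5.4,fy=5.4,interpolation=cv2.INTER_CUBIC))
E
```

```text
t 11.7 tcp [514.3  47.9  60.3] x-ang 83.47 tilt [ 0.  0. -1.] F [-0.1 -3.8 -0.4] T [-0.56  0.11 -0.  ] j [-0.06  0.34 -0.41  0.82  0.    1.62]
```

View pics/t5c.png

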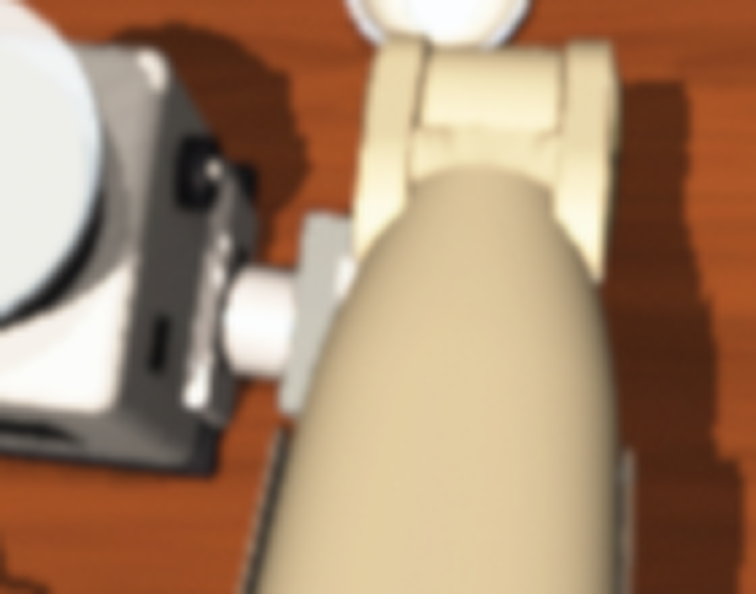

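The sleeve (225–290, 320) now covers the spigot and is a few mm short of the plate. I'll make the final approach in small steps.

Call:
arm_command:
  moves:
    - [0,1,0,0,0]
    - [0,2,0,0,0]
    - [0,3,0,0,0]
    - [0,4,0,0,0]

```text
clock: 12.15
tcp_pos: [0.5147, 0.0518, 0.0603]
orientation: [-0.0, 0.746, 0.666, 0.0]
wrist_force: [-1.0, -3.1, 0.1]
finger_gap: 0.0853
```

Call:
arm_command:
  moves:
    - [0,0.5,0,0,0]
    - [0,1,0,0,0]
    - [0,1,0,0,0]

```text
clock: 12.45
tcp_pos: [0.5148, 0.0519, 0.0603]
orientation: [0.001, 0.746, 0.665, -0.001]
wrist_force: [-1.1, -7.2, -0.1]
finger_gap: 0.0856
```

Call:
arm_command:
  moves:
    - [0,0.5,0,0,0]
    - [0,1,0,0,0]
    - [0,1,0,0,0]

```text
clock: 12.75
tcp_pos: [0.5148, 0.052, 0.0603]
orientation: [0.001, 0.747, 0.665, -0.001]
wrist_force: [-2.0, -11.5, 0.4]
finger_gap: 0.0855
```

Call:
arm_command:
  moves:
    - [0,0.5,0,0,0]
    - [0,1,0,0,0]
    - [0,1.5,0,0,0]
    - [0,1.5,0,0,0]

```text
clock: 13.15
tcp_pos: [0.515, 0.0521, 0.0604]
orientation: [0.002, 0.747, 0.665, -0.002]
wrist_force: [-1.8, -17.0, 0.9]
finger_gap: 0.0853
```

```bash
python3 - <<'E'
from h import *
st(); snap('scene','sc6')
a=cv2.imread('pics/sc6.png')[120:220,230:350]; cv2.imwrite('pics/s6c.png',cv2.resize(a,None,fx=6,fy=6,interpolation=cv2.INTER_CUBIC))
E
```

```text
t 13.15 tcp [515.   52.1  60.4] x-ang 83.37 tilt [-0.001 -0.007 -1.   ] F [ -1.8 -17.    0.9] T [-2.62  0.3   0.31] j [-0.05  0.34 -0.41  0.82 -0.01  1.64]
```

View pics/s6c.png

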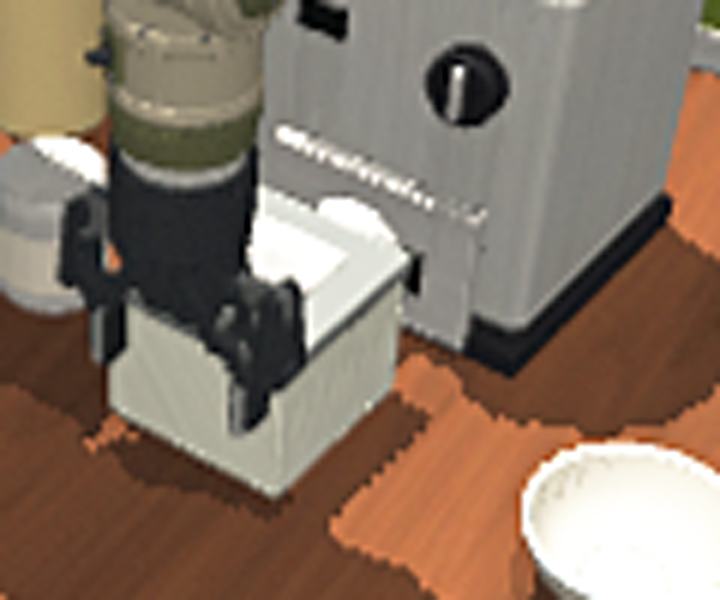

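The stop is hard: 5 N gave only 0.1 mm more travel, so the rim looks to be on the plate. I'll back straight off and then check the pose with the lid in clear view.

Call:
arm_command:
  moves:
    - [0,-2,0,0,0]
    - [0,-5,0,0,0]
    - [0,-12,0,0,0]
    - [0,-25,0,0,0]
    - [0,-45,0,0,0]
    - [0,-70,0,0,0]
    - [0,-100,0,0,0]
    - [0,-130,0,-30,0]
    - [0,-160,0,-70,0]
    - [0,-190,0,-100,0]
    - [0,-190,0,-100,0]

```text
clock: 14.3
tcp_pos: [0.4961, -0.1383, 0.1649]
orientation: [0.004, 0.748, 0.664, 0.002]
wrist_force: [0.0, 0.2, 0.1]
finger_gap: 0.0852
```

```bash
python3 - <<'E'
from h import *
st(); snap('top','top7'); snap('scene','sc7')
g=np.array([.523,.123]); a=np.radians(83.5);u=np.array([np.cos(a),np.sin(a)])
for f in('top7','sc7'):
    W,im=cloud(f);X,Y,Z=W[...,0],W[...,1],W[...,2]
    m=(abs(X-g[0])<.09)&(abs((W[...,:2]-g)@u)<.068)&(Z>.095)&(Z<.106)
    r=cv2.minAreaRect((W[m][:,:2]*1000).astype(np.float32)); c=np.array(r[0])/1000; b=np.radians(r[2])
    print(f,r,'lid z spread',np.std(Z[m]),'mouth',c+.102*np.array([np.cos(b),np.sin(b)]))
    m=(Z>.055)&(Z<.098)&(Y>.19)&(Y<.28)&(X>.575)&(X<.61); n=np.array([.1132,.9936])
    d=(W[...,:2]@n)[m]; print(' plate along n median',np.median(d),len(d),' centre along n',c@n,' => mouth gap',np.median(d)-c@n-.102)
top0=cloud('top0')[0]
m=(top0[...,2]>.03)&(top0[...,2]<.098)&(top0[...,1]>.19)&(top0[...,1]<.26)&(top0[...,0]>.48)&(top0[...,0]<.6);d=(top0[...,:2]@[.1132,.9936])[m];print(np.percentile(d,[5,25,50,75,95]))
a=cv2.imread('pics/top7.png')[130:240,150:290]; cv2.imwrite('pics/t7c.png',cv2.resize(a,None,fx=5.4,fy=5.4,interpolation=cv2.INTER_CUBIC))
E
```

```text
t 14.3 tcp [ 496.1 -138.3  164.9] x-ang 83.23 tilt [ 0.008 -0.004 -1.   ] F [0.  0.2 0.1] T [0.03 0.01 0.02] j [-0.43  0.23 -0.27  1.06 -0.    1.26]
top7 ((523.6107177734375, 124.91688537597656), (124.21073150634766, 124.31852722167969), 83.47547912597656) lid z spread 0.0022412440423488066 mouth [0.53520082 0.22625626]
 plate along n median 0.28582202649938065 30  centre along n 0.18339015056152344  => mouth gap 0.00043187593785722067
sc7 ((524.367431640625, 124.15336608886719), (127.9748764038086, 124.53622436523438), 83.64318084716797) lid z spread 0.0019496477484200782 mouth [0.53566087 0.22552623]
 plate along n median 0.28587549124668965 93  centre along n 0.1827171778076172  => mouth gap 0.001158313439072453
[0.25183416 0.2657406  0.2819788  0.28551041 0.30032292]
```

View pics/t7c.png

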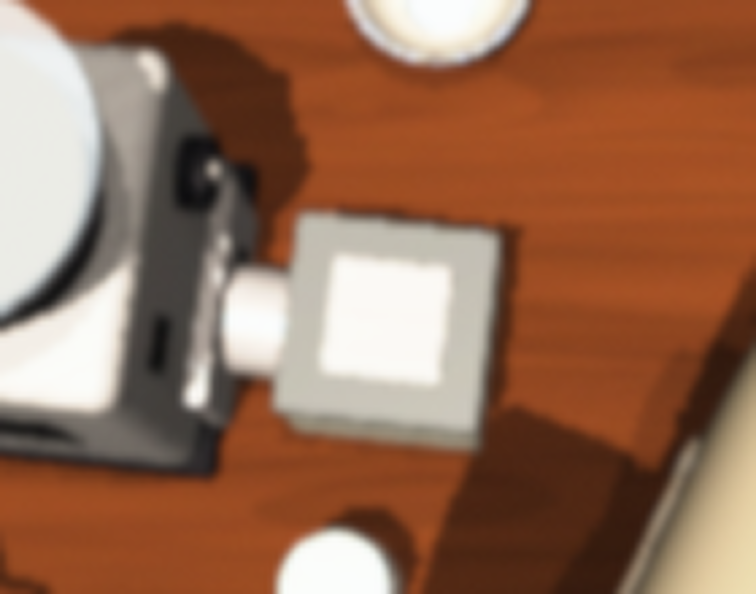

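The sleeve (225–285, 320) sits against the plate and the gripper is clear. The depth images give a gap of 0.4–1.2 mm and a heading of 83.5°, against about 83.5° for the mill.

```bash
python3 -c "
from h import *
s,_=st(); print(abs(s['qvel']).max()); env.hand_in()"
```

```text
t 14.4 tcp [ 493.6 -134.6  160.8] x-ang 83.36 tilt [ 0.002 -0.    -1.   ] F [ 0.1  0.6 -0.1] T [0.05 0.01 0.01] j [-0.42  0.24 -0.28  1.06  0.    1.26]
0.04827221165061212
the job is handed in; nothing more can be done
```

The canister's sleeve is on the mill's spigot and up against the face plate, and I handed the job in at 14.4 s; no verdict is reported. I pushed the canister from behind with both open fingers, along an arc that turned it about 12° into line with the spigot. Then I pushed straight in until it stopped hard, backed the gripper off about 19 cm and raised it.

- **Rim against plate:** the last images gave a gap of 0.4 mm (top camera) and 1.2 mm (scene camera), good to about 2 mm. At the end, 5 N more force moved it only about 0.1 mm.
- **Alignment:** the canister heads 83.5–83.6°, against about 83.5° estimated for the mill. The sleeve mouth is about 5–6 mm off the plate's middle, as expected with the spigot on the mill's -x side.
- **Force:** readings at the end of each move were 3–5 N while sliding and 17 N at most when seating. I did not see forces between those readings.
- **Canister level:** I did not measure tilt. The lid looked flat and level at about 0.1 m.
- **Bystanders:** the bowl and tin look unmoved. I did not measure the others, but the gripper stayed away from them.
- **Disagreements:** the scene camera put the spigot up to 2.5 mm further left than the top camera. My first estimate of how far the spigot reaches was also off by about 14 mm. Neither affected the result.

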